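# Shut and latch the diamond core bit case

### The arm

A 7-joint arm with a two-finger parallel gripper is mounted at the origin on the work surface. World frame = base frame: x ahead of the robot, y to its left, z up, the work surface at z = 0. Lengths are in m, angles in rad, forces in N, time in s.
With the tool pointing down it reaches from about 0.425 to 0.95 m from the base axis. Payload 4.7 kg.
Tool frame: the origin (TCP) lies on the centre line of the jaws, within the pads' length; the fingertips stand robot.nose_length ahead of it and the grasp point (between the pads) lies 8 mm behind it (robot.nose_length is the distance from the TCP to the fingertips, in m); z points along the fingers, y is the line along which they close (so a half turn about z gives the same grasp; the last joint's range is limited). The gripper opens to 85 mm and grips with 20 to 120 N. Pads are 22 mm wide; open, the fingers measure 114 mm over their backs; the gripper's body (76 mm by 85 mm) begins 54 mm behind the grasp point. The pads swing forward as they close: fully open they stand 13 mm farther back than shut.
Start: joints at [-1.247, 0.469, -0.049, 1.532, 0.024, 1.141, -0.082], TCP at [0.233, 0.633, 0.242] pointing down, gripper open.
Joint ranges: [-2.59, 2.59], [-0.33, 1.99], [-1.39, 1.29], [0.1, 2.45], [-1.04, 4.18], [0.21, 1.99], [-2.66, 2.66]. Speed limits (rad/s): [2.57, 2.57, 3.14, 3.14, 3.14, 3.14, 3.14].

### API

Orientations are given as [roll, pitch, yaw] about the fixed x, y, z axes, in that order (R = Rz(yaw) Ry(pitch) Rx(roll)).
In Python, from plant import robot gives the robot as it stands. Calls block until the motion is done:
- robot.goto(position, orientation): joint-space move of the TCP to a pose.
- robot.move_straight(position, vel=0.15, attitude=None, contact_N=None): straight line of the TCP; attitude=None keeps the orientation; vel is the mean speed in m/s. With contact_N (N) it stops when the force on the tool has changed by that much, and returns True; else False.
- robot.move_joints(angles): joint-space move.
- robot.grip(opening, strength=None): opening from 0.0 (shut) to 1.0 (fully open); strength is the grip in N (None keeps the last); returns when the fingers have stopped.
- robot.sleep(seconds).
- robot.inverse_kinematics(position, orientation): joint angles nearest the present ones, or None.
- robot.sense(): the state.
- robot.grab_frame(name): name is "side" or "top"; returns a dict with "image" (420x560x3 uint8, red, green, blue), "range_z" (420x560 float32, m along the optical axis (not along the pixel's ray), 0 where there is no reading), "fx", "fy", "cx", "cy" (pixels), "dist_coeffs" ([k1, k2, p1, p2, k3] as OpenCV has them; the pictures are not rectified), "R" (3x3) and "t" (3): a world point X has camera coordinates R X + t. Camera axes: x right, y down, z forward; pixel columns grow to the right and rows downward; lengths in m; the calibration is good to about 2 mm. A picture is of the moment at which its call begins.
A pose or a line that the arm cannot do raises robot.IKError and nothing moves.
- robot.close_job(): hands the job in; it is judged then, once.
The state is a dict: "t": time; "joint_pos": joint angles; "joint_velocities": joint speeds; "effort": joint torques, N m; "tcp_pos": TCP position; "tcp_rot": TCP orientation; "wrist_force": force on the tool from outside, world axes, zero at the start; "torque": the same for the moment, N m; "opening": opening from 0.0 (shut) to 1.0 (fully open); "gripper_force": force on a finger pad.
Only numpy, scipy, OpenCV 4.12 (cv2) and the standard library are available. Lean on these libraries where they do the work, as an engineer would, in place of code of your own. Each camera call takes 0.05 s, during which the arm holds its last target. There are 200 camera calls.

### The job

The core bits are all back in their case on the stone workshop's bench. Push the lid down shut with the fingertips, without slamming it, and once it is shut push both yellow latches down flush against the front so that the case is ready to carry. Leave the case standing where it is, do not lift it, and leave the mallet, jar and chisel as they are.

Things in the scene. Friction and masses are not known exactly. Their poses are not given: they have to be found in the camera images.
- case: Blue moulded bit case, loose, about 3.3 kg in all, 180 deep (x) x 300 wide (y) x 65 mm high when shut (base 42 + lid 23). Origin: centre of its underside, on the bench (z = 0). Its x axis points from the front (latches, handle; roughly facing the robot) to the hinge at the back, y to the left seen from the front. The front face is at x = -90 mm.
- case_handle (a point): Middle of the fixed black carrying handle's bar on the case front, between the latches, at case x = -114, z = 22 mm; the bar is 12 mm thick and the handle spans y = -56 to +56 mm and x = -90 to -120 mm.
- lid (a joint): Hinge of the lid along the back edge, rad: 0 = shut, grows as the lid opens upward and backward (1.57 = upright). The hinge is stiff (0.4 N m of friction), so the lid stays wherever it is left; it starts half to nearly upright, leaning towards the front, and 1 to 4 N near its edge moves it.
- lid_hinge (a point): Point on the lid's hinge axis, middle of the back edge, at case x = +90, y = 0, z = 42 mm. The axis runs along the case's y.
- lid_edge (a point): Middle of the lid's front edge on its outer (top) face: 180 mm from the hinge axis along the lid and 23 mm to the outside of it. The lid is a 300 mm wide blue shell; when shut its top is level, 65 mm above the bench, and this point is at case x = -90 mm.
- latch_left (a joint): Yellow flip latch at case y = +105 mm, hinged on the lid's front edge, rad: 0 = hanging straight down flush on the case front (latched), about 1.57 = sticking straight out to the front (when the lid is shut). Stiff enough to stay where it is left (0.03 N m of friction, 1 N at the tab). It needs a push, no snap.
- latch_right (a joint): Yellow flip latch at case y = -105 mm, otherwise as latch_left.
- latch_left_pivot (a point): Middle of the left latch's pivot axis, on the lid; with the lid shut at case x = -96, y = +105, z = 54 mm. The latch is a plate 40 mm wide, 38 mm long from the pivot and 5 mm thick.
- latch_right_pivot (a point): The same for the right latch, at case y = -105 mm.
- latch_left_tab (a point): Push point on the left latch's outer face, 30 mm from the pivot; when latched it is 24 mm above the bench at case x = -100 mm.
- latch_right_tab (a point): The same for the right latch.
- mallet: Bystander: mason's mallet standing on its white conical head (86 mm across, 98 high), wooden handle up, 212 mm tall, beside the case. Origin: centre of its underside.
- jar: Bystander: jar of polishing paste with a red cap, 68 mm across, 85 mm high, beside the case. Origin: centre of its underside.
- chisel: Bystander: stone chisel lying on the bench to the left of the case, 185 mm long, 18 mm square. Origin: its middle, on the bench; its blade points to its -x.

How it is judged:
On the way, in this order (a step that is already met when the one before it is completed fails the run):
1. the lid is shut (value of joint lid below 0.04 rad), for 0.2 s.
2. with the lid shut, both latches are pushed flush (value of joint lid below 0.04 rad and value of joint each of latch_left, latch_right below 0.15 rad), for 0.2 s.
At the end, for the whole second after the job is handed in: The lid is within 0.04 rad of shut and both latches within 0.15 rad of flush; the case stands flat and at rest within 30 mm of where it stood; mallet, jar and chisel are within 20 mm of where they stood, mallet and jar upright (all of step 2 and distance of case from where it was at the start of the episode below 0.03 m and linear speed of case below 0.01 m/s and angle between case's own z axis and vertical below 0.03 rad and distance of each of mallet, jar, chisel from where it was at the start of the episode below 0.02 m and angle between each of mallet, jar's own z axis and vertical below 0.1 rad); the robot touches nothing.
It fails at once if the lid is slammed (it swings shut faster than 2.5 rad/s) (velocity of joint lid below -2.5 rad/s).
It fails at once if the case is lifted or tipped, or shoved more than 30 mm (height (world z) of case above 0.012 m or angle between case's own z axis and vertical above 0.1 rad or distance of case from where it was at the start of the episode above 0.03 m).
It fails at once if mallet, jar or chisel is lifted, knocked over or moved more than 20 mm (distance of any of mallet, jar, chisel from where it was at the start of the episode above 0.02 m).
It also fails if it takes over 54 s, if anything falls off the work surface, if the arm or the gripper's body presses on something with over 40 N, if the wrist force passes 120 N, or if a joint passes its speed limit or range.

## Working session

There is one attempt and no reset: what is moved stays moved. The work goes in short steps, each a Python script; the robot and the scene stay as the last script left them, time stands still between calls to the robot, and variables do not carry over. Pictures are saved under pics/ and viewed, at most 10 in all, crops included, and the job is handed in when it is done.

```bash
mkdir -p pics; ls
cat > h.py <<'E'
import numpy as np, cv2
from plant import robot
def cloud(f):
    h,w=f["range_z"].shape
    K=np.array([[f["fx"],0,f["cx"]],[0,f["fy"],f["cy"]],[0,0,1]])
    u,v=np.meshgrid(np.arange(w),np.arange(h))
    p=cv2.undistortPoints(np.stack([u,v],-1).reshape(-1,1,2).astype(np.float64),K,np.array(f["dist_coeffs"],float)).reshape(h,w,2)
    z=f["range_z"].astype(float)
    c=np.dstack([p*z[...,None],z])
    X=(c-np.array(f["t"]))@np.array(f["R"])
    X[z<=0]=np.nan
    return X
E
python3 - <<'E'
from h import *
for n in ("side","top"):
    f=robot.grab_frame(n); cv2.imwrite(f"pics/{n}0.png",f["image"][:,:,::-1]); np.save(f"{n}0.npy",cloud(f)); np.save(f"{n}0i.npy",f["image"])
    print(n,-np.array(f["R"]).T@f["t"],f["fx"])
print(robot.sense(),robot.nose_length)
E
```

```text
pics
side [ 0.43213126 -0.70106586  0.90817069] 468.21677806803064
top [0.38441148 0.09496534 1.30541595] 464.95587194297207
{'t': 0.1, 'joint_pos': array([-1.24688136,  0.46936931, -0.04859967,  1.53356134,  0.02410176,
        1.14100875, -0.08228752]), 'joint_velocities': array([ 0.00017488, -0.00365795,  0.00167505, -0.00233623,  0.00014914,
       -0.00078359, -0.00066731]), 'effort': array([ 7.82676743e-04, -5.11514068e+01, -4.67661861e-02, -2.38391250e+01,
        1.08425174e-02,  4.33747555e-03, -1.40142319e-05]), 'tcp_pos': array([0.23305061, 0.63295725, 0.24136617]), 'tcp_rot': array([-3.13983259e+00,  6.06990083e-05,  2.78882389e+00]), 'wrist_force': array([-1.05980437, -0.14135487, -0.04497375]), 'torque': array([ 0.00719261,  0.02253043, -0.03592335]), 'gripper_force': 0.0, 'opening': 1.0027914402892328} 0.011
```

View pics/side0.png

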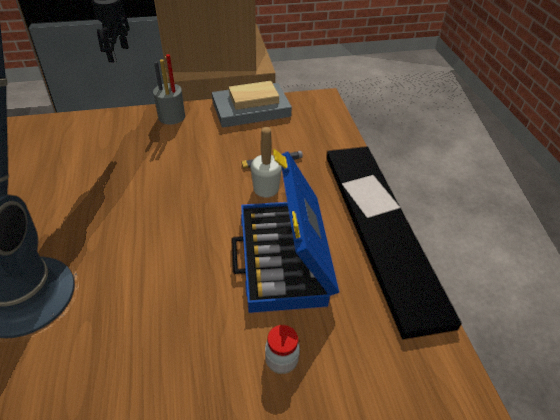

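View pics/top0.png

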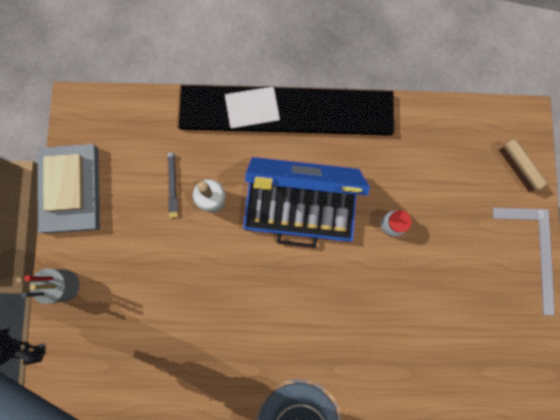

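The side view shows the open case at about (290,255), with its lid leaning towards the front and edge near (290,165)-(335,290). The latches are at about (282,160) and (296,225), the mallet at (266,175) and the jar at (282,348). The top view shows the case rim corners at about (245,232) and (355,238), and the latches at (262,183) and (352,189).

```bash
cat > m.py <<'E'
from h import *
def measure(n0,pre=None):
    out={}
    for n in ("side","top"):
        if pre: X=np.load(f"{n}0.npy"); im=np.load(f"{n}0i.npy")
        else:
            f=robot.grab_frame(n); X=cloud(f); im=f["image"]
        hsv=cv2.cvtColor(im,cv2.COLOR_RGB2HSV)
        H,S,V=[hsv[...,i].astype(int) for i in range(3)]
        reg=(X[...,0]>.3)&(X[...,0]<.95)&(abs(X[...,1])<.42)&(X[...,2]>.005)
        out[n]=dict(blue=X[reg&(H>105)&(H<128)&(S>150)&(V>50)],yel=X[reg&(H>22)&(H<32)&(S>190)&(V>130)],red=X[reg&((H<6)|(H>174))&(S>190)&(V>110)], white=X[reg&(S<50)&(V>130)],all=X[reg])
    return out
if __name__=="__main__":
    np.set_printoptions(precision=4,suppress=True)
    o=measure(0,pre=1)
    for n,d in o.items():
        b=d["blue"]
        r=b[(b[:,2]>.034)&(b[:,2]<.05)]
        print(n,"rim",len(r),cv2.minAreaRect(r[:,:2].astype(np.float32)),np.median(r[:,2]))
        print(cv2.boxPoints(cv2.minAreaRect(r[:,:2].astype(np.float32))))
        l=b[(b[:,2]>.075)]
        c=l.mean(0); s=np.linalg.svd(l-c,full_matrices=False); print("lid",len(l),c,s[2],s[1]/len(l)**.5, "zmax",l[:,2].max(), l.min(0),l.max(0))
        y=d["yel"]; y=y[(y[:,2]>.08)]
        if len(y)>5:
            _,lab,cen=cv2.kmeans(y[:,1:2].astype(np.float32),2,None,(3,50,1e-4),5,cv2.KMEANS_PP_CENTERS)
            for k in (0,1):
                q=y[lab[:,0]==k]; print("yel",len(q),q.mean(0),q.min(0),q.max(0))
        q=d["red"]; print("red",len(q),np.median(q,0))
        q=d["white"]; print("white",len(q),np.median(q,0),q.min(0),q.max(0))
E
python3 m.py
```

```text
side rim 574 ((0.5984687805175781, 0.007626339793205261), (0.3043592572212219, 0.1970677524805069), 85.64189910888672) 0.04089288197611349
[[ 0.4887 -0.1366]
 [ 0.6852 -0.1516]
 [ 0.7083  0.1519]
 [ 0.5118  0.1669]]
lid 2770 [ 0.635  -0.0394  0.1644] [[ 0.0696  0.9949  0.0731]
 [ 0.5063  0.0279 -0.8619]
 [-0.8595  0.0969 -0.5018]] [0.0925 0.0498 0.0063] zmax 0.21867181205225664 [ 0.586 -0.15   0.075] [0.7008 0.1542 0.2187]
yel 114 [0.6038 0.109  0.2302] [0.5899 0.0903 0.2145] [0.6195 0.1292 0.2436]
yel 43 [ 0.5923 -0.1036  0.2465] [ 0.5877 -0.1178  0.2158] [ 0.6006 -0.0804  0.2531]
red 651 [ 0.5407 -0.2564  0.0851]
white 1757 [0.8495 0.1544 0.0317] [ 0.5073 -0.2536  0.0188] [0.9308 0.3856 0.1216]
top rim 263 ((0.5683813095092773, 0.008656829595565796), (0.2949232757091522, 0.13121917843818665), 85.12126922607422) 0.04133983314083147
[[ 0.4905 -0.1327]
 [ 0.6212 -0.1439]
 [ 0.6463  0.15  ]
 [ 0.5156  0.1612]]
lid 2225 [0.6379 0.0036 0.1722] [[ 0.0868  0.9962 -0.0001]
 [ 0.5199 -0.0454 -0.853 ]
 [ 0.8498 -0.074   0.5219]] [0.0845 0.0503 0.0057] zmax 0.21985566823198696 [ 0.5917 -0.1452  0.0752] [0.7032 0.1509 0.2199]
red 1 [ 0.5467 -0.2337  0.0877]
white 2840 [0.835  0.1533 0.0341] [ 0.5125 -0.2647  0.008 ] [0.9344 0.3886 0.2502]
```

```bash
cat > p.py <<'E'
from m import *
from scipy.optimize import least_squares
np.set_printoptions(precision=4,suppress=True)
o=measure(0,pre=1)
C=np.array([.5922,.0068]); yaw=-.085
ex=np.array([np.cos(yaw),np.sin(yaw)]); ey=np.array([-ex[1],ex[0]])
def tc(P): return np.c_[(P[:,:2]-C)@ex,(P[:,:2]-C)@ey,P[:,2]]
for n in o:
    L=tc(o[n]["blue"]); L=L[L[:,2]>.06]
    for z in np.arange(.06,.23,.02):
        q=L[(L[:,2]>z)&(L[:,2]<z+.01)]
        if len(q): print(n,round(z+.005,3),len(q),np.percentile(q[:,0],[2,25,50,75,98]),q[:,1].min(),q[:,1].max())
    Y=tc(o[n]["yel"]); Y=Y[Y[:,2]>.1]
    for s in (1,-1):
        q=Y[Y[:,1]*s>0]
        if len(q)>3: print("yel",s,len(q),q[np.argmin(q[:,2])],q[np.argmax(q[:,2])],q[np.argmin(q[:,0])],q[np.argmax(q[:,0])])
A=tc(o["top"]["all"])
for nm,lo,hi,m in (("mallet",.06,.3,(A[:,1]>.17)&(A[:,1]<.28)),("jar",.04,.12,(A[:,1]<-.17))):
    q=A[m&(A[:,2]>lo)&(A[:,2]<hi)&(abs(A[:,0])<.15)]; print(nm,len(q),q.min(0),q.max(0),np.median(q,0))
E
python3 p.py
python3 - <<'E'
import cv2
a=cv2.imread('pics/side0.png')[140:320,220:350]; b=cv2.imread('pics/top0.png')[140:260,230:380]
a=cv2.resize(a,None,fx=3.0,fy=3.0,interpolation=2); b=cv2.resize(b,(390,312),interpolation=2)
import numpy as np
c=np.zeros((540,780,3),np.uint8); c[:,:390]=a; c[:312,390:]=b; cv2.imwrite('pics/crop.png',c)
E
```

```text
side 0.065 137 [0.0801 0.1008 0.1023 0.1038 0.1057] -0.15105107844188564 0.14035586326108798
side 0.085 154 [0.0693 0.0906 0.0923 0.0941 0.096 ] -0.15014111705370276 0.14338220414087313
side 0.105 116 [0.0576 0.0763 0.0818 0.0836 0.0854] -0.15024607767740236 0.14078646685074073
side 0.125 125 [0.0495 0.0693 0.0718 0.0733 0.0755] -0.15007032472241408 0.1441383118106809
side 0.145 127 [0.0373 0.0588 0.0611 0.0629 0.0648] -0.15055329867653422 0.13872838176767993
side 0.165 155 [0.0284 0.0488 0.0506 0.0524 0.055 ] -0.14998538743007359 0.14097535287264765
side 0.185 195 [0.0189 0.0388 0.0403 0.0422 0.0438] -0.15096479292480944 0.1505174750108429
side 0.205 628 [0.0069 0.0108 0.017  0.0257 0.0327] -0.15124990742797662 0.14810935559422003
yel 1 114 [0.0174 0.1177 0.2145] [-0.0091  0.113   0.2436] [-0.0117  0.1096  0.2407] [0.0175 0.0986 0.2154]
yel -1 43 [ 0.0174 -0.1056  0.2158] [ 0.009  -0.0966  0.2531] [ 0.0058 -0.122   0.2494] [ 0.0174 -0.1056  0.2158]
top 0.065 18 [0.1023 0.1031 0.1036 0.1038 0.1046] -0.12902605459516137 0.1239020055892866
top 0.085 112 [0.0923 0.0939 0.0956 0.097  0.0984] -0.14308972479272156 0.14484930012253097
top 0.105 69 [0.0816 0.0838 0.0853 0.0866 0.0891] -0.14283166283680995 0.1427258915336092
top 0.125 86 [0.0714 0.0732 0.0751 0.076  0.0779] -0.14403072953016496 0.14367588171824025
top 0.145 97 [0.0613 0.0632 0.0645 0.0659 0.0679] -0.14451377481499278 0.14439603621369482
top 0.165 88 [0.0513 0.0527 0.0538 0.0553 0.0574] -0.1459034782231299 0.14500908773019408
top 0.185 135 [0.0405 0.0421 0.0434 0.0448 0.0463] -0.1444032494493538 0.1457027330885301
top 0.205 625 [0.0083 0.0127 0.0173 0.0259 0.0352] -0.14764888083243063 0.14596110284731023
mallet 763 [-0.0562  0.2062  0.0601] [0.0259 0.2799 0.2163] [-0.0232  0.2397  0.099 ]
jar 536 [-0.0617 -0.2929  0.0401] [ 0.0028 -0.232   0.0927] [-0.0312 -0.258   0.0844]
```

View pics/crop.png

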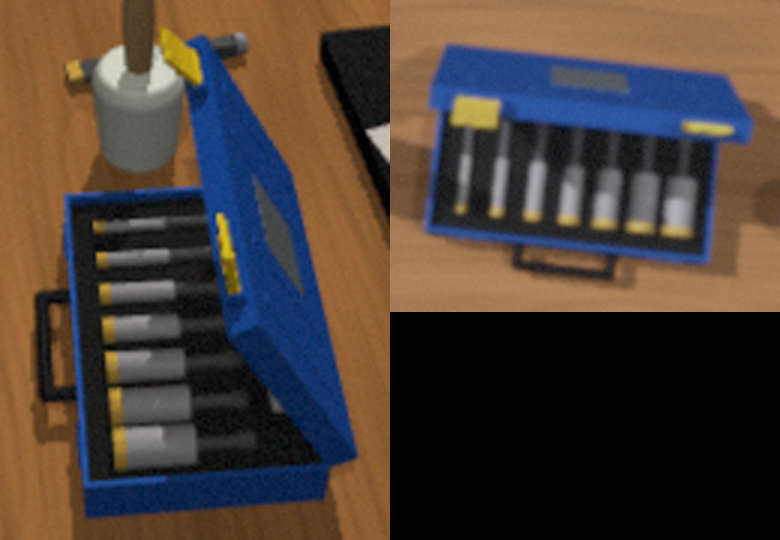

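The crop shows the lid's outer face towards the camera. The left latch (left half, about (180,55)) sticks out forward and up, and the right latch (about (228,255)) points nearly upward. The fit agrees with the given sizes: case centre (0.592, 0.007), yaw -0.085, lid about 1.09 rad, lid edge z 0.212. The latches come out at about 1.34 rad (left) and 1.86 rad (right). Next I approach the lid from behind.

```bash
cat > g.py <<'E'
from h import *
C=np.array([.5922,.0068]); yaw=-.085
ex=np.array([np.cos(yaw),np.sin(yaw)]); ey=np.array([-ex[1],ex[0]])
def W(x,y,z): return [*(C+x*ex+y*ey),z]
def lidp(th,d=.155):  # TCP for the tip's front lower edge touching the lid's outer face
    s,c=np.sin(th),np.cos(th)
    return W(.09-d*c+.023*s+.011,0,.042+d*s+.023*c+robot.nose_length)
def best(p):
    r=[(np.abs(np.array(q)-robot.sense()["joint_pos"]).max(),o) for o in ([np.pi,0,yaw],[np.pi,0,yaw+np.pi]) if (q:=robot.inverse_kinematics(p,o)) is not None]
    print(r); return min(r,key=lambda a:a[0])[1]
E
python3 - <<'E'
from g import *
np.set_printoptions(precision=3,suppress=True)
robot.grip(0.0)
s=robot.sense(); robot.move_straight([.30,.55,.38],vel=.3)
p=lidp(1.09); p2=lidp(1.09+.35); up=[p2[0],p2[1],.38]
o=best(up); print(o)
robot.goto(up,o)
print(robot.sense()["t"],robot.sense()["tcp_pos"],robot.sense()["joint_pos"], up,p2,p)
robot.move_straight(p2,vel=.2)
print(robot.move_straight(lidp(1.0),vel=.05,contact_N=1.5))
s=robot.sense(); print(s["t"],s["tcp_pos"],s["tcp_rot"],s["wrist_force"],s["opening"])
E
```

```text
[(np.float64(1.5430354884119046), [3.141592653589793, 0, -0.085]), (np.float64(1.49940214011548), [3.141592653589793, 0, 3.056592653589793])]
[3.141592653589793, 0, 3.056592653589793]
4.0167 [ 0.695 -0.     0.38 ] [-0.335  0.449  0.433  1.3   -0.186  1.432  1.573] [np.float64(0.6954138812359567), np.float64(-0.0019943698878187805), 0.38] [np.float64(0.6954138812359567), np.float64(-0.0019943698878187805), np.float64(0.20967578927068878)] [np.float64(0.6417277280414193), np.float64(0.0025799749909240152), np.float64(0.20106433517780248)]
True
6.0333 [0.641 0.003 0.198] [ 3.141 -0.     3.057] [-0.61   0.661 -0.437] -0.002709264813494137
```

```bash
python3 - <<'E'
from g import *
np.set_printoptions(precision=3,suppress=True)
for th in np.linspace(.95,0.0,8):
    robot.move_straight(lidp(th),vel=.07)
    s=robot.sense(); print(round(th,2),s["t"],s["tcp_pos"],s["wrist_force"])
print(robot.move_straight((np.array(lidp(0))-[0,0,.006]).tolist(),vel=.02,contact_N=8))
s=robot.sense(); print(s["t"],s["tcp_pos"],s["wrist_force"])
p=s["tcp_pos"]; robot.move_straight([p[0],p[1],.25],vel=.25)
p=W(-.111,0,.25); robot.move_straight([p[0]-.0,p[1],.25],vel=.25)
for n in ("side","top"):
    f=robot.grab_frame(n); cv2.imwrite(f"pics/{n}1.png",f["image"][:,:,::-1])
    X=cloud(f); np.save(f"{n}0.npy",X); np.save(f"{n}0i.npy",f["image"])
E
python3 - <<'E'
import sys; sys.path.insert(0,'.')
import os; os.chdir('.')
from m import *
from g import C,ex,ey
np.set_printoptions(precision=4,suppress=True)
o=measure(0,pre=1)
for n in o:
    tc=lambda P: np.c_[(P[:,:2]-C)@ex,(P[:,:2]-C)@ey,P[:,2]]
    b=tc(o[n]["blue"]); t=b[(b[:,2]>.055)&(b[:,2]<.1)]
    print(n,len(t),np.percentile(t,[1,50,99],axis=0))
    A=np.c_[t[:,:2],np.ones(len(t))]; m=t[:,2]>.06; print(np.linalg.lstsq(A[m],t[m,2],rcond=None)[0])
    y=tc(o[n]["yel"]); 
    for s in (1,-1):
        q=y[(y[:,1]*s>.07)&(y[:,1]*s<.14)&(y[:,0]<-.08)&(y[:,0]>-.16)]
        if len(q): print("yel",s,len(q),q.min(0),q.max(0),q[np.argmin(q[:,0])])
E
```

```text
0.95 6.475 [0.621 0.004 0.192] [0.244 0.852 0.103]
0.81 6.925 [0.603 0.006 0.181] [ 0.128 -0.004 -0.636]
0.68 7.375 [0.587 0.007 0.168] [ 0.811  0.092 -0.717]
0.54 7.825 [0.572 0.009 0.152] [0.038 0.342 0.246]
0.41 8.275 [0.559 0.01  0.135] [ 0.809  0.215 -0.068]
0.27 8.725 [0.55  0.01  0.116] [-0.038 -0.217 -1.33 ]
0.14 9.175 [0.543 0.011 0.096] [-0.008 -0.564  0.667]
0.0 9.625 [0.539 0.011 0.076] [-1.433  0.258  5.557]
True
9.8333 [0.539 0.011 0.076] [-1.539  0.616  6.508]
side 6781 [[-0.0896 -0.1491  0.058 ]
 [-0.0031 -0.0404  0.0654]
 [ 0.0868  0.1442  0.0693]]
[-0.0013  0.0013  0.0655]
yel 1 177 [-0.1326  0.0826  0.0439] [-0.0931  0.1247  0.0621] [-0.1326  0.0887  0.0486]
yel -1 274 [-0.1325 -0.1245  0.0537] [-0.0926 -0.0845  0.0705] [-0.1325 -0.1228  0.0657]
top 4228 [[-0.0851 -0.1456  0.0605]
 [ 0.031   0.0567  0.0662]
 [ 0.0871  0.1447  0.0717]]
[-0.0009  0.0001  0.0662]
```

View pics/side1.png

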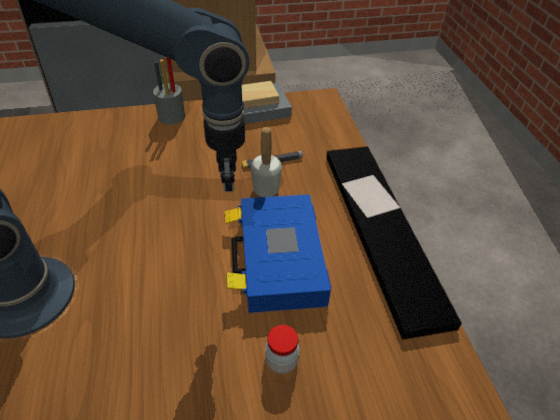

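The side view shows the lid lying flat and shut. The latches stick out at (233,215) and (237,281), and the bystanders are unmoved. The lid top measures 65-66 mm and level, and the case has not moved. Now the latches, starting with the left one.

```bash
cat > l.py <<'E'
from g import *
np.set_printoptions(precision=3,suppress=True)
def latch(y):
    def P(phi,r=.026,t=.004):
        s,c=np.sin(phi),np.cos(phi)
        return W(-.096-r*s-t*c-.011, y, .054-r*c+t*s+robot.nose_length)
    a=P(1.5); robot.move_straight([a[0],a[1],.16],vel=.25)
    robot.move_straight([a[0],a[1],.09],vel=.15)
    for phi in (1.5,1.2,.9,.6,.35,.15):
        robot.move_straight(P(phi),vel=.05); s=robot.sense(); print(phi,round(s["t"],2),s["tcp_pos"],s["wrist_force"])
    q=np.array(P(0)); q[:2]+=.004*ex
    print(robot.move_straight(q.tolist(),vel=.03,contact_N=5)); s=robot.sense(); print(s["tcp_pos"],(s["tcp_pos"][:2]-C)@ex,s["wrist_force"])
    b=s["tcp_pos"]-np.r_[.025*ex,0]; robot.move_straight(b.tolist(),vel=.1)
    robot.move_straight([b[0],b[1],.16],vel=.25)
E
python3 - <<'E'
from l import *
latch(.105); latch(-.105)
robot.move_straight([.46,.0,.32],vel=.3)
s=robot.sense(); print(s["t"],s["tcp_pos"])
for n in ("side","top"):
    f=robot.grab_frame(n); X=cloud(f); np.save(f"{n}0.npy",X); np.save(f"{n}0i.npy",f["image"])
    if n=="side": cv2.imwrite("pics/side2.png",cv2.resize(f["image"][150:390,180:380,::-1],None,fx=2.5,fy=2.5,interpolation=2))
from m import measure
o=measure(0,pre=1)
tc=lambda P: np.c_[(P[:,:2]-C)@ex,(P[:,:2]-C)@ey,P[:,2]]
for n in o:
    b=tc(o[n]["blue"]); t=b[(b[:,2]>.055)&(b[:,2]<.1)]; print(n,np.percentile(t,[1,50,99],axis=0))
    y=tc(o[n]["yel"])
    for k in (1,-1):
        q=y[(y[:,1]*k>.07)&(y[:,1]*k<.14)&(y[:,0]<-.08)&(y[:,0]>-.16)]
        if len(q): print("yel",k,len(q),q.min(0),q.max(0))
E
```

```text
1.5 13.08 [0.468 0.123 0.067] [0.761 0.74  2.163]
1.2 13.39 [0.469 0.123 0.059] [0.093 0.599 0.186]
0.9 13.7 [0.472 0.122 0.052] [-0.43  -0.846  0.151]
0.6 14.01 [0.477 0.122 0.046] [ 0.33  -0.039 -0.599]
0.35 14.29 [0.482 0.121 0.042] [-0.299  1.329  0.375]
0.15 14.55 [0.487 0.121 0.04 ] [ 0.09   0.562 -0.768]
False
[0.494 0.12  0.039] -0.10706726210168593 [-1.969 -0.032 -1.501]
1.5 18.22 [ 0.45  -0.087  0.067] [-0.513  0.252 -0.241]
1.2 18.52 [ 0.451 -0.087  0.059] [ 0.638 -1.05  -0.592]
0.9 18.83 [ 0.454 -0.087  0.052] [ 0.293  0.21  -0.274]
0.6 19.14 [ 0.459 -0.087  0.046] [ 0.179 -0.698 -0.267]
0.35 19.43 [ 0.464 -0.088  0.042] [0.986 0.416 0.089]
0.15 19.68 [ 0.469 -0.088  0.04 ] [ 0.068 -0.17   0.861]
False
[ 0.476 -0.089  0.039] -0.10749233564771338 [-2.411  0.908 -1.729]
21.9 [ 0.459 -0.001  0.318]
side [[-0.09  -0.149  0.058]
 [-0.003 -0.04   0.065]
 [ 0.087  0.145  0.069]]
yel 1 29 [-0.1    0.088  0.056] [-0.093  0.119  0.063]
yel -1 48 [-0.1   -0.122  0.054] [-0.093 -0.086  0.063]
top [[-0.086 -0.142  0.06 ]
 [ 0.027  0.053  0.066]
 [ 0.087  0.145  0.072]]
```

View pics/side2.png

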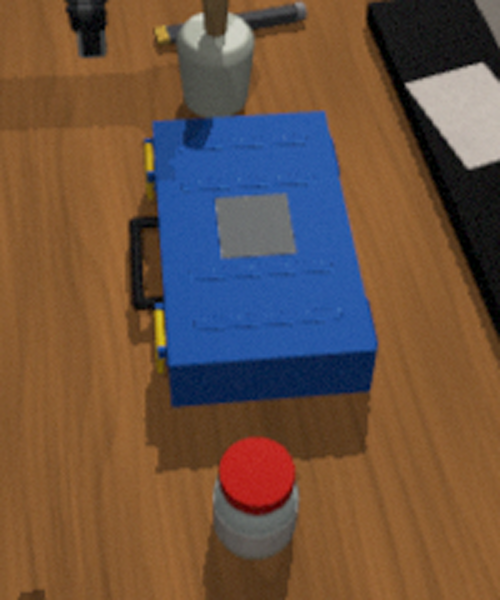

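The crop shows the lid shut and both latches hanging down at the front (about (150,165) and (160,335)). The mallet, jar and chisel are unmoved. The push ended with little force, so I press each tab once more at its height until there is firm contact.

Run:
```python
from l import *
for y in (-.105,.105):
    a=W(-.14,y,.16); robot.move_straight(a,vel=.25)
    a[2]=.033; robot.move_straight(a,vel=.15)
    r=robot.move_straight(W(-.098,y,.033),vel=.03,contact_N=4.5)
    s=robot.sense(); print(r,(s["tcp_pos"][:2]-C)@ex,s["tcp_pos"][2],s["wrist_force"])
    b=s["tcp_pos"]-np.r_[.025*ex,0]; robot.move_straight(b.tolist(),vel=.1)
    robot.move_straight([b[0],b[1],.16],vel=.25)
robot.move_straight([.46,.0,.32],vel=.3); print(robot.sense()["t"])
f=robot.grab_frame("side"); X=cloud(f).reshape(-1,3); X=X[np.isfinite(X).all(1)]
q=np.c_[(X[:,:2]-C)@ex,(X[:,:2]-C)@ey,X[:,2]]
for y in (.105,-.105):
    m=q[(abs(q[:,1]-y)<.018)&(q[:,0]>-.14)&(q[:,0]<-.085)&(q[:,2]>.01)&(q[:,2]<.064)]; print(y,len(m),m[np.argsort(m[:,2])][::max(1,len(m)//8)])
t=q[(abs(q[:,1])<.2)&(abs(q[:,0])<.12)&(q[:,2]>.06)&(q[:,2]<.075)]; print(np.percentile(t,[1,50,99],axis=0))
```

```text
True -0.1078633700170982 0.032439159438997 [-0.068 -0.246  0.148]
True -0.10745432876922001 0.03242608011770647 [ 0.38   1.384 -0.038]
30.875
0.105 58 [[-0.091  0.093  0.014]
 [-0.101  0.094  0.029]
 [-0.092  0.113  0.034]
 [-0.098  0.121  0.056]
 [-0.099  0.098  0.058]
 [-0.094  0.103  0.059]
 [-0.097  0.096  0.06 ]
 [-0.1    0.088  0.061]
 [-0.085  0.122  0.064]]
-0.105 82 [[-0.097 -0.123  0.019]
 [-0.101 -0.112  0.031]
 [-0.093 -0.097  0.054]
 [-0.096 -0.112  0.057]
 [-0.095 -0.107  0.058]
 [-0.094 -0.116  0.059]
 [-0.096 -0.122  0.06 ]
 [-0.096 -0.091  0.061]
 [-0.088 -0.093  0.064]]
[[-0.09  -0.149  0.061]
 [-0.003 -0.022  0.066]
 [ 0.087  0.148  0.069]]
```

Both tabs met firm contact at the same depth. The latch faces measure x = -0.097 to -0.101 at z 0.02-0.03 (flush is -0.100), the lid is level, and the case has not moved. The robot is clear, so I hand in.

```bash
python3 -c "
from plant import robot
print(robot.close_job())"
```

```text
the job is handed in; nothing more can be done
None
```

The job is handed in: the lid is shut, both latches measure flush, the case did not move, and the mallet, jar and chisel looked unmoved in the last picture; no verdict came back.

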